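# Seat the taper plug in a plug-cock body and check that it rocks free

## Task

Put the larger of the two steel taper plugs parked in the clay block into the empty valve body: set it in gently, without dropping or ramming it, with its tee handle in line with the pipe, then press it down past the seal ring until it is fully home and bed it in its taper seat with a firm push of about 25 N. Then check that it rocks free by swinging the handle about 40 degrees to either side and back, and leave the plug fully home with the handle in line with the pipe, letting go of it and leaving the smaller plug, the nut and the washer where they are.

Things in the scene. Friction and masses are not known exactly. Their poses are not given: they have to be found in the camera images.
- plug_grip (a point): Centre of the tee handle of the larger taper plug (the one to fit): a loose one-piece bright steel part, about 0.6 kg, standing upright in a cell of the clay block, narrow end down. The handle is a flat bar 64 long (x), 12 thick (y), 34 high (z, up the plug's axis), its top 17 above this point. Its two ends are alike: either may point either way along the pipe.
- plug_collar (a point): On the same plug: centre of the underside of its round collar, 50 across and 5 thick, 28 below plug_grip; a neck 6 high, 24 across, joins collar and handle. In the block the collar rests on the block's top and the rest hangs in the cell with 2 mm to spare all round at its widest, so lift it straight up.
- plug: The same plug; origin at the centre of its nose, 111 below plug_grip, z up its axis, x along the handle. Below the collar: a smooth round taper 65 long, 38 across at the top and 25 at the bottom (radius shrinks 1 mm in 10 mm of height), then a tail 20 across and 18 long with a rounded nose.
- valve_mouth (a point): Centre of the valve body's open top, on the axis of its tapered bore, 115 above the bench; x along the pipe through both flanges, z up. Bore 37 across here. Fully home, plug_grip is 30 to 31 above this point (handle top 47 to 48, collar underside 2 to 3 above it). Once bedded the plug takes about 0.2 to 0.4 N m to turn, more while pressed down; it has no stops.
- valve_bore (a point): On the bore's axis, half-way down the taper, 31 below the mouth. Lapped and greased to match the plug: 1 mm of sideways error makes the taper touch about 10 mm above home, and the smooth walls push it sideways. The slim wedge multiplies a push some five- to eightfold on the faces and stays wedged until turned. A fall home, ramming, or a push over 50 N scores them; 25 N beds it.
- valve_seal (a point): Centre of the springy rubber seal ring at the bottom of the bore, 70 below the mouth. It stops the plug's tail: set in and let go gently, the plug stands on it upright, about 6 mm short of home. A push of some 6 to 15 N on the plug slips its round nose past the ring; then it slides down to the hard steel taper.
- valve: The steel valve body, fixed to the bench by a bracket; origin on the bench under the bore's axis, x along the pipe. An upright barrel 72 across at the top, between two round flanges 105 across and 14 thick, whose inner faces stand 60 from the axis along x and whose tops are 15.5 above the mouth.
- brick: Hollow clay block, fixed, cells opening upwards: 114 (x) by 218 (y) by 110 high, 2 by 4 square cells of 42, walls of 10. Origin under its centre.
- small_plug: A smaller taper plug for another valve, standing in another cell of the block, collar 47 across, tee handle 44 long, 9 thick and 26 high; leave it. Origin at the centre of its nose.
- nut: Loose hexagon nut, 30 across flats, 16 high; leave it. Origin under its centre.
- washer: Loose washer, 37 across, 4 thick; leave it.
There are look-alikes about, which are no part of the job. Leave any yellow look-alike of the plug alone.

How it is judged:
By the outcome, as a careful person would: the job done as asked, in the order asked, and still so for the second after the job is handed in, with the robot touching nothing.
It also fails if it takes over 72 s, if anything falls off the work surface, if the arm or the gripper's body presses on something with over 40 N, if the wrist force passes 120 N, or if a joint passes its speed limit or range.

## Robot

A 6-joint arm with a two-finger parallel gripper is mounted at the origin on the work surface. World frame = base frame: x ahead of the robot, y to its left, z up, the work surface at z = 0. Lengths are in m, angles in rad, forces in N, time in s.
With the tool pointing down it reaches from about 0.35 to 0.95 m from the base axis. Payload 17.4 kg.
Tool frame: the origin (TCP) lies on the centre line of the jaws, within the pads' length; the fingertips stand 17 mm ahead of it and the grasp point (between the pads) lies 2 mm behind it; z points along the fingers, y is the line along which they close (so a half turn about z gives the same grasp; the last joint's range is limited). The gripper opens to 93 mm and grips with 3 to 60 N. Pads are 15 mm wide; open, the fingers measure 128 mm over their backs; the gripper's body (75 mm by 188 mm) begins 65 mm behind the grasp point.
Start: joints at [1.171, 0.116, 1.442, -0, 1.584, -0.038], TCP at [0.239, 0.631, 0.236] pointing down, gripper open.
Joint ranges: [-2.83, 2.83], [-0.83, 2.19], [0.07, 2.5], [-1.14, 4.28], [0.01, 3], [-2.97, 2.97]. Speed limits (rad/s): [1.89, 1.89, 2.22, 3.14, 3.14, 3.14].

## Interface

Orientations are given as a unit quaternion [x, y, z, w].
In Python, from bench import arm gives the robot as it stands. The module is installed in compiled form; this text tells all that it offers.
- The arm moves only by the tool send_rows, never from a script. Its argument "plan" is one flat list of numbers, 4 for each row, row after row: the shift along the tool's x, y, z each as a share of 12 cm, from -1 to 1, then the turn about the tool's z as a share of 90 degrees, from -1 to 1. A call has 1 to 5 rows; each row is the pose to reach, as a shift and turn from the pose commanded when the call began, along the tool's axes at that moment; what a row does not reach only later rows make up. A row lasts 1/12 s, in which the tool goes at most 41.7 mm and 7.16 degrees, less where a joint would pass 70% of its speed; a pose out of reach is approached as far as the arm can. A call with a number of a shift or a turn outside -1 to 1 is refused whole. A call with a gripper value outside its range is refused whole. "claw" is the closure, from -1 (fully open) to 1 (shut), set as the call begins (left out, the last holds). The fingers move at their own pace and stop on an object; "newtons" is the grip in N (left out, the last holds). Time passes only in rows, so rows that repeat a pose let the fingers close. It gives the time, the measured TCP pose, the force, the opening and the grip force at its end, in the units of the state.
- arm.get_state(): the state, without advancing time (a new reading comes with each control period).
- arm.get_image(name): name is "scene" or "side" or "wrist"; returns a dict with "pixels" (480x640x3 uint8, red, green, blue), "mtx" (3x3 intrinsics, pixels), "k1" (the pictures are not rectified: a ray, as slopes to the right and down, at radius r is drawn at 1 + k1 r^2 times it, then the intrinsics apply), "T" (4x4, takes a point from camera to world coordinates); the wrist camera has in their place "hand_eye" (4x4, takes a point from camera to tool coordinates, whose origin is the TCP and whose axes are the flange's). Camera axes: x right, y down, z forward; pixel columns grow to the right and rows downward; lengths in m; the calibration is good to about 2 mm. A picture is of the moment at which its call begins: read the wrist's pose just before it. There is no depth.
- arm.close_job(): hands the job in; it is judged then, once.
Trained networks look in the newest picture that a camera, given by its name, has taken for a name from the list of things; names that differ only in an ending like _2 or _b are one class to them, and where a whole thing is asked for, a point or a joint stands for the part that bears it (a point fixed in the world has none). Each returns a list of dicts, best first, with "conf" (0 to 1); they miss things now and then, are a little off and sometimes report something else, mostly with a low value. They report only what shows in the picture. A call takes as long as a camera call. They do not tell look-alikes from the thing itself.
- arm.find_in(target, camera): "bbox" ([left, top, right, bottom] in pixels, round what is visible of it).
- arm.mark_of(target, camera): "position" ([column, row] in pixels: a listed point, or the origin of a listed thing).
The state is a dict: "time_s": time; "q": joint angles; "qd": joint speeds; "tau": joint torques, N m; "position": TCP position; "tool_rot": TCP orientation; "force": force on the tool from outside, world axes, zero at the start; "ft_torque": the same for the moment, N m; "grip_width": finger opening in m; "grasp_force": force on a finger pad.
Only numpy, scipy, OpenCV 4.12 (cv2) and the standard library are available. Lean on these libraries where they do the work, as an engineer would, in place of code of your own. Each camera call takes 0.05 s, during which the arm holds its last target. There are 200 camera calls.

## Working session

There is one attempt and no reset: what is moved stays moved. The work goes in short steps, Python scripts to look and compute and a tool call to move; the robot and the scene stay as the last step left them, time stands still between calls to the robot, and variables do not carry over. Pictures are saved under pics/ and viewed, at most 10 in all, crops included, and the job is handed in when it is done.

Besides the shell and the picture viewer there is one more tool, called after "Call:" as a command line: name --argument value ..., lists and objects as JSON in quotes. send_rows: Moves the arm, as the interface text tells. Its arguments: {"type":"object","properties":{"plan":{"type":"array","items":{"type":"number","minimum":-1,"maximum":1}},"claw":{"type":"number"},"newtons":{"type":"number"}},"required":["plan"]}

```bash
mkdir -p pics
cat > h.py <<'E'
import numpy as np, cv2
from scipy.spatial.transform import Rotation as R
from bench import arm
def cam(name):
    s=arm.get_state(); im=arm.get_image(name)
    if 'T' in im: T=np.array(im['T'])
    else:
        W=np.eye(4); W[:3,:3]=R.from_quat(s['tool_rot']).as_matrix(); W[:3,3]=s['position']; T=W@np.array(im['hand_eye'])
    return im,T,s
def ray(im,T,p):
    K=np.array(im['mtx']); d=np.array([(p[0]-K[0,2])/K[0,0],(p[1]-K[1,2])/K[1,1]]); u=d.copy()
    for _ in range(30): u=d/(1+im['k1']*(u@u))
    return T[:3,3],T[:3,:3]@np.array([u[0],u[1],1])
def onz(im,T,p,z):
    o,v=ray(im,T,p); return o+v*(z-o[2])/v[2]
def proj(im,T,P):
    K=np.array(im['mtx']); c=T[:3,:3].T@(np.asarray(P)-T[:3,3]); u=c[:2]/c[2]; u=u*(1+im['k1']*(u@u))
    return np.array([K[0,0]*u[0]+K[0,2],K[1,1]*u[1]+K[1,2]])
def save(im,n,crop=None,sc=1):
    a=im['pixels'][...,::-1]
    if crop: a=a[crop[1]:crop[3],crop[0]:crop[2]]
    cv2.imwrite('pics/'+n,cv2.resize(np.ascontiguousarray(a),None,fx=sc,fy=sc,interpolation=cv2.INTER_CUBIC))
E
python3 - <<'E'
from h import *
np.set_printoptions(precision=4,suppress=True)
s=arm.get_state(); print(s['position'],R.from_quat(s['tool_rot']).as_matrix(),s['time_s'])
for c in ['scene','side','wrist']:
    im,T,_=cam(c); save(im,c+'0.png'); print(c,T[:3,3])
    for t in ['plug_grip','plug_collar','small_plug','valve_mouth','brick','valve','nut','washer']:
        print(t,[(np.round(d['position']),round(d['conf'],2)) for d in arm.mark_of(t,c)[:4]])
E
```

```text
[0.2389 0.6311 0.2349] [[-0.9353  0.3539 -0.0004]
 [ 0.3539  0.9353 -0.0011]
 [ 0.     -0.0011 -1.    ]] 0.0
scene [ 1.0062 -0.2315  0.504 ]
plug_grip [(array([419., 202.]), 0.87), (array([376., 185.]), 0.87), (array([472., 202.]), 0.63)]
plug_collar [(array([469., 216.]), 0.87), (array([372., 197.]), 0.77), (array([422., 214.]), 0.59)]
small_plug []
valve_mouth [(array([158., 284.]), 0.68)]
brick [(array([378., 278.]), 0.75)]
valve [(array([171., 347.]), 0.59)]
nut [(array([286., 295.]), 0.74)]
washer [(array([322., 342.]), 0.66)]
side [0.3447 0.6471 0.7297]
plug_grip [(array([299., 328.]), 0.96), (array([396., 354.]), 0.64)]
plug_collar [(array([280., 414.]), 0.8), (array([392., 365.]), 0.8), (array([304., 340.]), 0.79)]
small_plug [(array([305., 299.]), 0.65)]
valve_mouth [(array([359., 164.]), 0.8), (array([303., 337.]), 0.74)]
brick [(array([310., 332.]), 0.8)]
valve [(array([360., 203.]), 0.81), (array([355., 187.]), 0.41)]
nut []
washer [(array([291., 264.]), 0.62)]
wrist [0.1621 0.659  0.3841]
plug_grip []
plug_collar []
small_plug []
valve_mouth []
brick []
valve []
nut []
washer []
```

View pics/scene0.png

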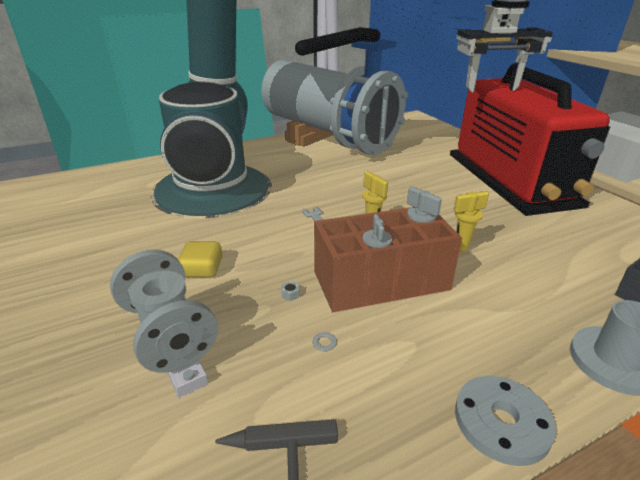

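View pics/side0.png

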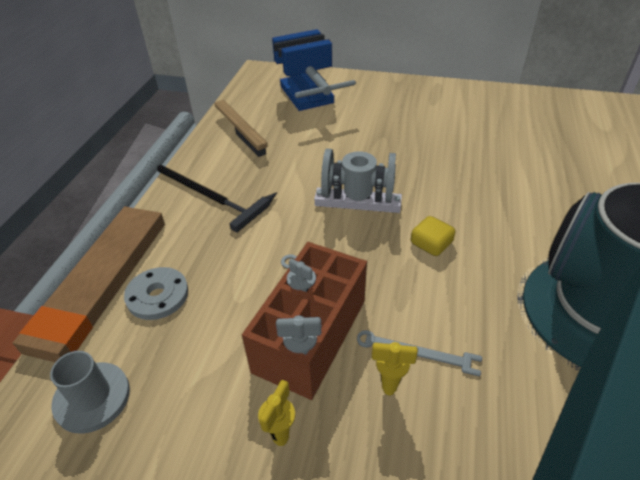

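Candidates for the plug, as scene and side pixels:
- Steel with the wide handle, at (422,202) and (299,328).
- Steel with the small handle, at (377,230) and (300,272).
- Yellow look-alikes, at (376,188)/(394,354) and (472,205)/(280,412).

I choose the wide-handled steel plug, at (422,202) and (299,328).

Run:
```python
from h import *
np.set_printoptions(precision=4,suppress=True)
a,Ta,_=cam('scene'); b,Tb,_=cam('side')
def tri(p,q):
    o1,v1=ray(a,Ta,p);o2,v2=ray(b,Tb,q); v1/=np.linalg.norm(v1);v2/=np.linalg.norm(v2)
    t=np.linalg.lstsq(np.c_[v1,-v2],o2-o1,rcond=None)[0]; A=o1+t[0]*v1;B=o2+t[1]*v2; return (A+B)/2,np.linalg.norm(A-B)
print('grip',tri((419,202),(299,328)),onz(a,Ta,(419,202),.138),onz(b,Tb,(299,328),.138))
print('collar',onz(a,Ta,(422,214),.11),onz(b,Tb,(304,340),.11))
print('mouth',onz(a,Ta,(158,284),.115),onz(b,Tb,(359,164),.115))
print('valve0',onz(a,Ta,(171,347),0),onz(b,Tb,(360,203),0))
print('brick',onz(a,Ta,(378,278),0),onz(b,Tb,(310,332),0))
# collage of close crops
A=cv2.resize(a['pixels'][165:265,345:495],None,fx=2.6,fy=2.6,interpolation=cv2.INTER_CUBIC)
B=cv2.resize(b['pixels'][240:390,240:370],None,fx=3,fy=3,interpolation=cv2.INTER_CUBIC)
C=cv2.resize(b['pixels'][140:220,305:415],None,fx=3,fy=3,interpolation=cv2.INTER_CUBIC)
o=np.zeros((500,790,3),np.uint8);o[:260,:390]=A;o[:450,400:790]=B;o[260:500,:330]=C
cv2.imwrite('pics/c1.png',o[...,::-1])
```

```text
grip (array([0.4852, 0.2414, 0.1321]), np.float64(0.004680641962949627)) [0.491  0.2332 0.138 ] [0.4854 0.2473 0.138 ]
collar [0.4891 0.2457 0.11  ] [0.4793 0.2473 0.11  ]
mouth [ 0.4809 -0.2011  0.115 ] [ 0.4776 -0.1899  0.115 ]
valve0 [ 0.4857 -0.2045  0.    ] [ 0.4738 -0.2026  0.    ]
brick [0.4916 0.1613 0.    ] [0.4972 0.158  0.    ]
```

View pics/c1.png

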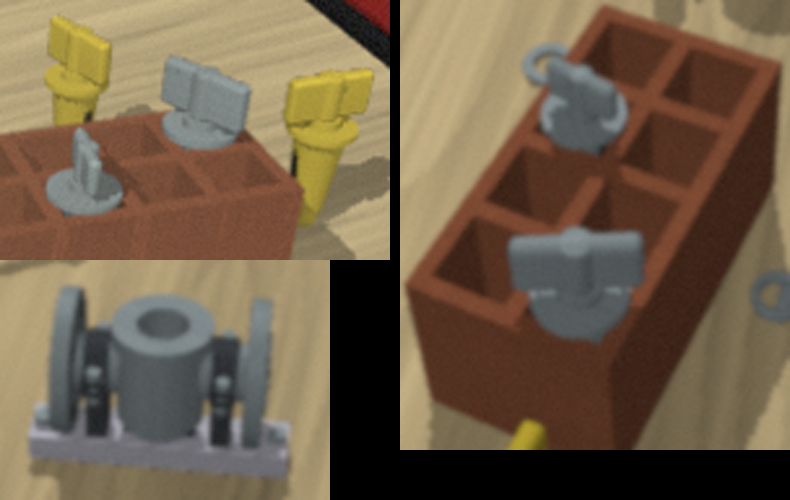

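The crop confirms it: the wide-handled steel plug sits in the far corner cell, the small one is in another cell, and the yellow ones stand outside the block. I'm heading above the plug.

Run:
```python
from h import *
b,Tb,_=cam('side')
def d(p,q,z):
    v=onz(b,Tb,q,z)-onz(b,Tb,p,z); print(np.degrees(np.arctan2(v[1],v[0])),np.linalg.norm(v[:2]),onz(b,Tb,np.add(p,q)/2,z))
d((276.7,319),(320,318),.155)
# valve flange tops z=.1305
d((305+70/3,140+30/3),(305+262/3,140+42/3),.1305)
print(arm.find_in('plug','side'))
```

```text
-165.82296947303468 0.061217488105787365 [0.48653726 0.24327677 0.155     ]
-174.43669476584776 0.13240016950355238 [ 0.47906802 -0.21040894  0.1305    ]
[{'bbox': [275.0, 316.5, 321.3, 353.3], 'conf': 0.86}, {'bbox': [369.9, 342.1, 419.6, 395.2], 'conf': 0.75}, {'bbox': [260.5, 379.4, 295.0, 443.6], 'conf': 0.56}]
```

Call:
send_rows --plan '[-0.3, -0.2, -0.3, 0, -0.6, -0.4, -0.55, 0, -0.9, -0.65, -0.55, 0, -1, -0.75, -0.55, 0]' --claw -1

```text
time_s: 1.88
position: [0.3188, 0.5059, 0.3032]
tool_rot: [0.179, 0.984, 0.001, 0.0]
force: [1.2, 0.4, -0.1]
grip_width: 0.0927
grasp_force: 0.0
```

Call:
send_rows --plan '[-0.3, -0.2, 0, 0, -0.6, -0.4, 0, 0, -0.9, -0.65, 0, 0, -1, -0.75, 0, 0]'

```text
time_s: 2.22
position: [0.3999, 0.3773, 0.3016]
tool_rot: [0.181, 0.984, -0.0, 0.0]
force: [0.3, 1.0, -0.5]
grip_width: 0.0933
grasp_force: 0.0
```

Call:
send_rows --plan '[-0.3, -0.2, 0, 0, -0.6, -0.4, 0, 0, -0.8, -0.65, 0, 0, -0.9, -0.75, 0, 0, -0.9, -0.75, 0, 0]'

```text
time_s: 2.63
position: [0.4689, 0.2547, 0.3016]
tool_rot: [0.182, 0.983, -0.0, 0.0]
force: [-0.4, 0.4, -0.2]
grip_width: 0.0931
grasp_force: 0.0
```

Run:
```python
from h import *
im,T,s=cam('wrist'); save(im,'w1.png'); print(s['position'],T[:3,3],T[:3,2],proj(im,T,(.4865,.244,.138)))
for t in ['plug_grip','plug_collar']:
    for d in arm.mark_of(t,'wrist'): print(t,d,onz(im,T,d['position'],.138 if t=='plug_grip' else .11))
```

```text
[0.46890917 0.25469004 0.30155601] [0.39204706 0.28271781 0.44997481] [ 0.27948869 -0.10684687 -0.95418542] [317.20141492 252.82400861]
plug_grip {'position': [246.1, 81.1], 'conf': 0.93} [0.35300877 0.24295058 0.138     ]
plug_grip {'position': [444.4, 208.2], 'conf': 0.86} [0.48774113 0.34545958 0.138     ]
plug_collar {'position': [314.7, 246.2], 'conf': 0.91} [0.48880771 0.24066535 0.11      ]
plug_collar {'position': [435.2, 194.3], 'conf': 0.89} [0.48265215 0.34728092 0.11      ]
plug_collar {'position': [249.3, 84.1], 'conf': 0.85} [0.35234015 0.24077418 0.11      ]
plug_collar {'position': [107.3, 265.3], 'conf': 0.54} [0.44124754 0.06844542 0.11      ]
```

View pics/w1.png

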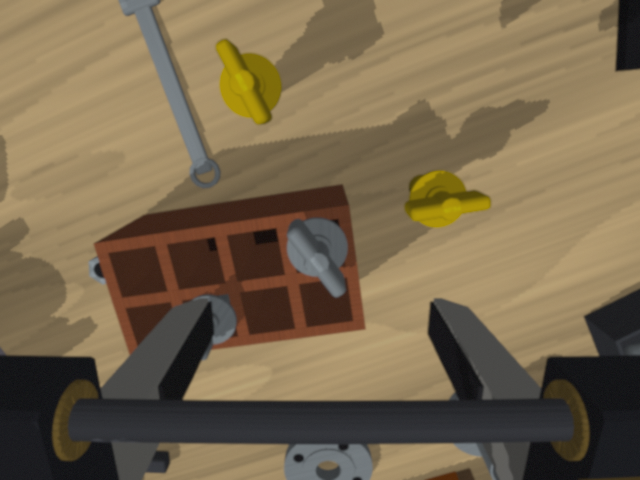

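Run:
```python
from h import *
im,T,s=cam('wrist'); print(s['q'],s['position'])
A=onz(im,T,(293,226),.155);B=onz(im,T,(341,291),.155);v=B-A
print(A,B,(A+B)/2,np.linalg.norm(v),np.degrees(np.arctan2(v[1],v[0])))
```

```text
[ 4.56351771e-01 -2.02043249e-01  1.64424180e+00  2.50877545e-04
  1.69918920e+00 -7.52341863e-01] [0.46757068 0.25802271 0.30141374]
[0.45499483 0.24063349 0.155     ] [0.51428993 0.25554897 0.155     ] [0.48464238 0.24809123 0.155     ] 0.061142292580821246 14.119615240708658
```

Call:
send_rows --plan '[-0.1, -0.03, 0.2, -0.08, -0.16, -0.035, 0.4, -0.16, -0.16, -0.035, 0.6, -0.24, -0.16, -0.035, 0.65, -0.32, -0.16, -0.035, 0.65, -0.39]'

```text
time_s: 3.25
position: [0.483, 0.2478, 0.2206]
tool_rot: [-0.129, 0.992, -0.0, -0.002]
force: [0.2, 1.3, 0.1]
grip_width: 0.0932
grasp_force: 0.0
```

Run:
```python
from h import *
cam('wrist');cam('wrist');im,T,s=cam('wrist'); save(im,'w2.png'); M=R.from_quat(s['tool_rot']).as_matrix();print(s['position'],s['force'],s['q'][5],np.degrees(np.arctan2(M[1,0],M[0,0])))
print('tcp axis at z.155',proj(im,T,(s['position'][0],s['position'][1],.155)))
for t in ['plug_grip','plug_collar']:
    for d in arm.mark_of(t,'wrist'): print(t,d,onz(im,T,d['position'],.138 if t=='plug_grip' else .11))
```

```text
[0.48358605 0.24806222 0.22283965] [-0.20663518  0.5034397   0.44755025] -1.3987159652939163 -165.3963528510221
tcp axis at z.155 [324.26167236 274.31103866]
plug_grip {'position': [470.9, 303.1], 'conf': 0.82} [0.48558562 0.33997001 0.138     ]
plug_grip {'position': [309.0, 270.3], 'conf': 0.81} [0.48965552 0.24061759 0.138     ]
plug_grip {'position': [368.0, 23.2], 'conf': 0.68} [0.35521312 0.23696603 0.138     ]
plug_collar {'position': [310.5, 253.8], 'conf': 0.92} [0.48868458 0.24063427 0.11      ]
plug_collar {'position': [456.6, 282.0], 'conf': 0.79} [0.483372   0.33899049 0.11      ]
plug_collar {'position': [358.1, 33.9], 'conf': 0.76} [0.35610383 0.23454697 0.11      ]
```

View pics/w2.png

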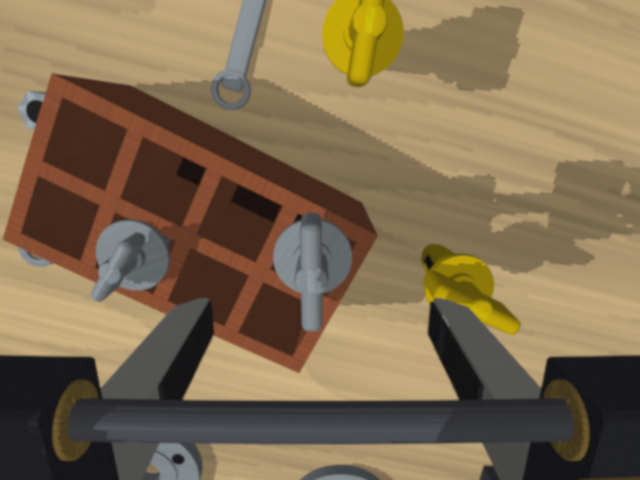

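The handle is centred at about (312,272) and upright in the picture, so the yaw is right. The small plug is at (130,260), well clear. I'll correct by x -3.4 mm and y -8.5 mm, then descend.

Call:
send_rows --plan '[-0.03, -0.07, 0.1, 0, -0.03, -0.07, 0.3, 0, -0.03, -0.07, 0.5, 0, -0.03, -0.07, 0.6, 0, -0.03, -0.07, 0.6, 0]'

```text
time_s: 3.92
position: [0.4888, 0.239, 0.1481]
tool_rot: [-0.124, 0.992, -0.001, -0.002]
force: [-0.1, 0.2, 0.2]
grip_width: 0.0928
grasp_force: 0.0
```

Run:
```python
from h import *
cam('wrist');cam('wrist');im,T,s=cam('wrist'); save(im,'w3.png'); M=R.from_quat(s['tool_rot']).as_matrix();print(s['position'],s['force'],np.degrees(np.arctan2(M[1,0],M[0,0])))
print('tcp axis at z.155',proj(im,T,(s['position'][0],s['position'][1],.155)))
for t in ['plug_grip','plug_collar']:
    for d in arm.mark_of(t,'wrist'): print(t,d,onz(im,T,d['position'],.138 if t=='plug_grip' else .11)-s['position'])
```

```text
[0.48990424 0.2396586  0.15165922] [0.06231062 0.20265977 1.02913145] -165.67424520873104
tcp axis at z.155 [325.84678955 340.61030118]
plug_grip {'position': [329.8, 321.9], 'conf': 0.95} [ 0.00029241  0.00200985 -0.01365922]
plug_grip {'position': [536.7, 351.7], 'conf': 0.72} [-0.00766254  0.09379851 -0.01365922]
plug_collar {'position': [511.6, 322.2], 'conf': 0.92} [-0.00784643  0.09450282 -0.04165922]
plug_collar {'position': [329.4, 293.8], 'conf': 0.88} [-0.00045237  0.00221839 -0.04165922]
plug_collar {'position': [136.4, 258.3], 'conf': 0.46} [ 0.00474035 -0.09115968 -0.04165922]
```

View pics/w3.png

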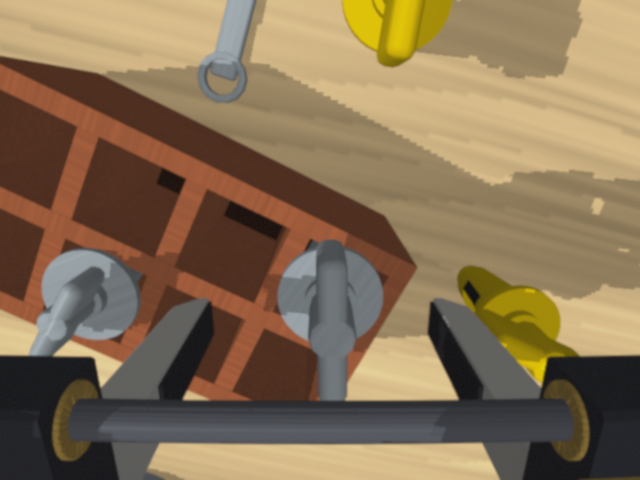

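The handle is about 2 mm off along tool y, at column 331 against a finger midline of 322. The yellow plug is near the right finger, so I'll half-close before going down.

Call:
send_rows --plan '[0, 0.016, 0, 0, 0, 0.016, 0, 0, 0, 0.016, 0, 0, 0, 0.016, 0.06, 0, 0, 0.016, 0.11, 0]' --claw 0 --newtons 20

```text
time_s: 4.58
position: [0.4893, 0.2417, 0.1377]
tool_rot: [-0.125, 0.992, 0.0, 0.0]
force: [0.0, 0.5, -1.2]
grip_width: 0.0639
grasp_force: 0.0
```

Call:
send_rows --plan '[0, 0, 0, 0, 0, 0, 0, 0, 0, 0, 0, 0]'

```text
time_s: 4.83
position: [0.4892, 0.2416, 0.138]
tool_rot: [-0.125, 0.992, -0.0, -0.0]
force: [-0.3, 0.1, 0.8]
grip_width: 0.0478
grasp_force: 0.0
```

Call:
send_rows --plan '[0, 0, 0, 0, 0, 0, 0, 0, 0, 0, 0, 0, 0, 0, 0, 0, 0, 0, 0, 0]' --claw 1 --newtons 8

```text
time_s: 5.25
position: [0.4893, 0.2417, 0.1382]
tool_rot: [-0.125, 0.992, 0.0, 0.0]
force: [-0.9, 0.8, 1.0]
grip_width: 0.0178
grasp_force: 0.3
```

Call:
send_rows --plan '[0, 0, 0, 0, 0, 0, 0, 0, 0, 0, 0, 0, 0, 0, 0, 0, 0, 0, 0, 0]' --newtons 50

```text
time_s: 5.67
position: [0.4892, 0.2419, 0.1383]
tool_rot: [-0.125, 0.992, 0.0, 0.0]
force: [-0.8, 4.7, 2.3]
grip_width: 0.0117
grasp_force: 50.0
```

Call:
send_rows --plan '[0, 0, -0.1, 0, 0, 0, -0.3, 0, 0, 0, -0.6, 0, 0, 0, -0.9, 0, 0, 0, -1, 0]'

```text
time_s: 6.08
position: [0.4899, 0.2416, 0.2635]
tool_rot: [-0.125, 0.992, 0.0, 0.002]
force: [0.0, 0.3, -4.5]
grip_width: 0.0118
grasp_force: 50.0
```

Call:
send_rows --plan '[0, 0, -0.1, 0, 0, 0, -0.2, 0, 0, 0, -0.25, 0, 0, 0, -0.25, 0]'

```text
time_s: 6.42
position: [0.4893, 0.2416, 0.2882]
tool_rot: [-0.125, 0.992, -0.0, -0.0]
force: [0.6, -0.1, -6.5]
grip_width: 0.0117
grasp_force: 50.0
```

Run:
```python
from h import *
np.set_printoptions(precision=4,suppress=True)
s=arm.get_state();M=R.from_quat(s['tool_rot']).as_matrix();print(s['position'],s['force'],s['q'],np.degrees(np.arctan2(M[1,0],M[0,0])))
w,Tw,s=cam('wrist')
for t in ['plug_grip','plug_collar']:
    for d in arm.mark_of(t,'wrist')[:2]: print(t,d)
a,Ta,_=cam('scene');b,Tb,_=cam('side')
for n,i,T in(('a',a,Ta),('b',b,Tb)):
  for t,z in [('valve_mouth',.115),('valve_bore',.084)]:
    for d in arm.mark_of(t,'scene' if n=='a' else 'side')[:2]: print(n,t,d,onz(i,T,d['position'],z))
# calibration check: project gripped plug points
g=s['position']+M@np.array([0,0,-.002])
print(proj(a,Ta,g),proj(b,Tb,g), [arm.mark_of('plug_grip',c)[:3] for c in('scene','side')])
save(b,'s2.png',(250,120,450,270),4)
```

```text
[0.4893 0.2416 0.2882] [ 0.6098 -0.0629 -6.508 ] [ 0.4119 -0.1753  1.6424 -0.0001  1.6748 -1.4096] -165.6351502367178
plug_grip {'position': [317.7, 340.3], 'conf': 0.73}
plug_grip {'position': [453.5, 264.8], 'conf': 0.71}
plug_collar {'position': [440.8, 249.5], 'conf': 0.96}
plug_collar {'position': [359.9, 44.0], 'conf': 0.63}
a valve_mouth {'position': [156.9, 286.1], 'conf': 0.88} [ 0.4848 -0.2033  0.115 ]
a valve_bore {'position': [162.1, 306.8], 'conf': 0.67} [ 0.4922 -0.2036  0.084 ]
b valve_mouth {'position': [357.2, 162.1], 'conf': 0.73} [ 0.4824 -0.1957  0.115 ]
b valve_bore {'position': [357.4, 173.6], 'conf': 0.69} [ 0.4815 -0.1978  0.084 ]
[435.4491 112.406 ] [290.6956 250.6876] [[{'position': [469.8, 200.2], 'conf': 0.7}, {'position': [434.3, 116.5], 'conf': 0.69}, {'position': [374.5, 185.0], 'conf': 0.57}], [{'position': [397.1, 356.1], 'conf': 0.75}, {'position': [275.6, 407.9], 'conf': 0.61}]]
```

View pics/s2.png

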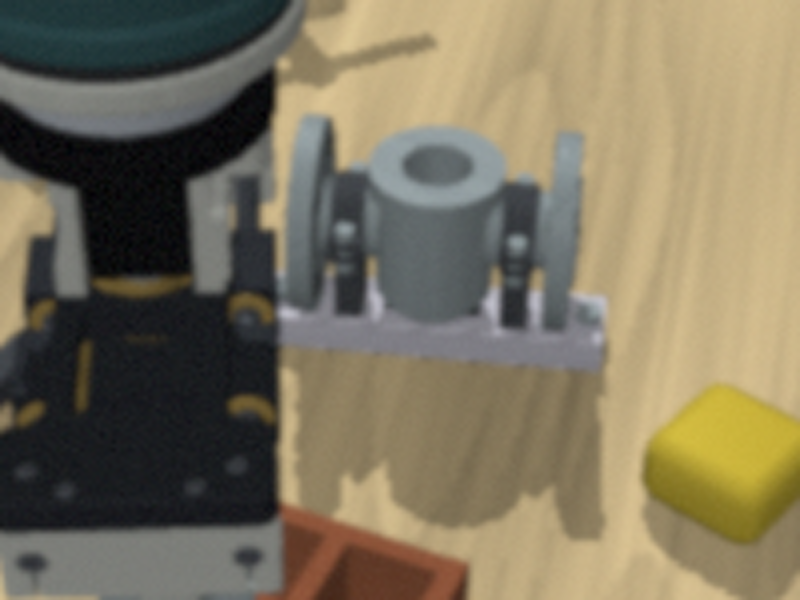

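The valve is upright, with its mouth at side pixel (359,161). The plug is held and weighs 6.5 N on the wrist. I'll travel to a viewpoint just beyond the valve so the wrist camera sees straight into the mouth.

Call:
send_rows --plan '[0.03, -0.15, 0, 0, 0.05, -0.45, 0, 0, 0.08, -0.75, 0, 0, 0.11, -0.95, 0, 0]'

```text
time_s: 7.3
position: [0.5049, 0.1258, 0.2881]
tool_rot: [-0.125, 0.992, -0.0, 0.0]
force: [1.0, 0.5, -5.6]
grip_width: 0.0115
grasp_force: 50.0
```

Call:
send_rows --plan '[0.03, -0.3, 0, 0, 0.05, -0.6, 0, 0, 0.08, -0.9, 0, 0, 0.11, -1, 0, 0]'

```text
time_s: 7.63
position: [0.5221, 0.0047, 0.288]
tool_rot: [-0.124, 0.992, -0.001, -0.0]
force: [-0.6, -0.2, -6.3]
grip_width: 0.0113
grasp_force: 50.0
```

Call:
send_rows --plan '[0.03, -0.3, 0, 0, 0.05, -0.6, 0, 0, 0.08, -0.9, 0, 0, 0.11, -1, 0, 0]'

```text
time_s: 7.97
position: [0.539, -0.1148, 0.2878]
tool_rot: [-0.124, 0.992, -0.001, -0.0]
force: [-1.2, 0.1, -6.3]
grip_width: 0.0117
grasp_force: 50.0
```

Call:
send_rows --plan '[0.03, -0.3, 0, 0.05, 0.05, -0.5, 0, 0.1, 0.08, -0.65, 0, 0.1, 0.11, -0.72, 0, 0.1, 0.11, -0.72, 0, 0.1]'

```text
time_s: 8.38
position: [0.5471, -0.1994, 0.2878]
tool_rot: [-0.046, 0.999, 0.0, -0.0]
force: [-0.5, -0.0, -6.4]
grip_width: 0.0116
grasp_force: 50.0
```

Run:
```python
from h import *
np.set_printoptions(precision=4,suppress=True)
for _ in range(3): cam('wrist')
w,Tw,s=cam('wrist');M=R.from_quat(s['tool_rot']).as_matrix();print(s['position'],s['q'],np.degrees(np.arctan2(M[1,0],M[0,0])),s['force'])
for t,z in [('valve_mouth',.115),('valve_bore',.084),('plug_grip',.29)]:
    for d in arm.mark_of(t,'wrist')[:2]: print(t,d,onz(w,Tw,d['position'],z))
print(proj(w,Tw,s['position']-[0,0,-.002]),proj(w,Tw,s['position']+[0,0,.017]))
save(w,'w4.png')
```

```text
[ 0.5474 -0.1973  0.2882] [-0.3899 -0.0957  1.5707  0.0003  1.6667 -2.0551] -174.58918303842475 [-0.1316 -0.25   -6.6513]
valve_mouth {'position': [320.5, 137.0], 'conf': 0.72} [ 0.4811 -0.2054  0.115 ]
valve_bore {'position': [320.0, 138.7], 'conf': 0.91} [ 0.484  -0.2055  0.084 ]
valve_bore {'position': [321.7, 136.0], 'conf': 0.48} [ 0.4818 -0.2043  0.084 ]
plug_grip {'position': [320.2, 337.4], 'conf': 0.76} [ 0.5474 -0.1993  0.29  ]
plug_grip {'position': [320.8, 141.0], 'conf': 0.41} [ 0.4739 -0.2061  0.29  ]
[325.4394 338.1336] [325.9299 359.346 ]
```

View pics/w4.png

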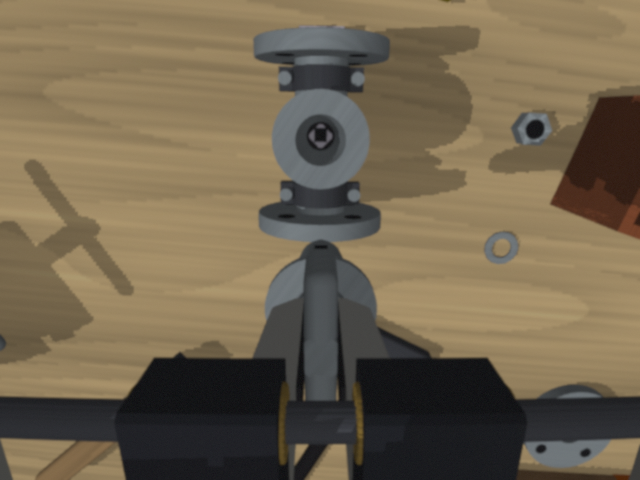

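Plug and valve share column 321 and the handle is parallel to the pipe (flange centres at (321,47) and (320,222)). I'll move over the mouth, hover, and check x with the side camera and y with the scene camera.

Call:
send_rows --plan '[0.2, 0, 0, 0, 0.4, 0, 0, 0, 0.55, 0, 0.1, 0, 0.55, 0, 0.25, 0, 0.55, 0, 0.3, 0]'

```text
time_s: 9.15
position: [0.4807, -0.2038, 0.2505]
tool_rot: [-0.047, 0.999, 0.0, -0.0]
force: [0.1, 0.1, -7.2]
grip_width: 0.0119
grasp_force: 50.0
```

Run:
```python
from h import *
np.set_printoptions(precision=4,suppress=True)
for _ in range(3): cam('wrist')
w,Tw,s=cam('wrist');M=R.from_quat(s['tool_rot']).as_matrix();print(s['position'],np.degrees(np.arctan2(M[1,0],M[0,0])),s['force'])
print(np.array(w['hand_eye']),w['mtx'])
a,Ta,_=cam('scene');b,Tb,_=cam('side')
for n,i,T in(('scene',a,Ta),('side',b,Tb)):
  for t,z in [('valve_mouth',.115),('plug_grip',s['position'][2]+.002),('plug_collar',s['position'][2]-.026),('plug',s['position'][2]-.109)]:
    for d in arm.mark_of(t,n)[:4]:
      P=onz(i,T,d['position'],z); print(n,t,d,P)
A=cv2.resize(a['pixels'][165:385,90:240],None,fx=2.6,fy=2.6,interpolation=cv2.INTER_CUBIC)
B=cv2.resize(b['pixels'][70:220,300:430],None,fx=3,fy=3,interpolation=cv2.INTER_CUBIC)
o=np.zeros((580,790,3),np.uint8);o[:572,:390]=A;o[:450,400:790]=B
cv2.imwrite('pics/c2.png',o[...,::-1])
```

```text
[ 0.4819 -0.204   0.2522] -174.60163442341258 [-0.2208  0.4205 -6.4719]
[[ 0.     -0.9544 -0.2985  0.0825]
 [ 1.      0.      0.     -0.002 ]
 [-0.     -0.2985  0.9544 -0.1485]
 [ 0.      0.      0.      1.    ]] [[426.7642   0.     320.3688]
 [  0.     426.7642 247.5857]
 [  0.       0.       1.    ]]
scene valve_mouth {'position': [156.7, 287.3], 'conf': 0.85} [ 0.4872 -0.204   0.115 ]
scene plug_grip {'position': [471.0, 200.0], 'conf': 0.98} [0.6789 0.1427 0.2542]
scene plug_grip {'position': [373.8, 184.3], 'conf': 0.83} [0.5918 0.0644 0.2542]
scene plug_grip {'position': [131.3, 197.5], 'conf': 0.76} [ 0.4918 -0.2072  0.2542]
scene plug_collar {'position': [372.6, 196.9], 'conf': 0.96} [0.5758 0.0755 0.2262]
scene plug_collar {'position': [139.4, 215.4], 'conf': 0.68} [ 0.4864 -0.2032  0.2262]
scene plug_collar {'position': [468.2, 213.1], 'conf': 0.65} [0.6663 0.1572 0.2262]
scene plug {'position': [154.3, 268.7], 'conf': 0.87} [ 0.4841 -0.2012  0.1432]
scene plug {'position': [460.4, 253.8], 'conf': 0.73} [0.6456 0.1826 0.1432]
side valve_mouth {'position': [358.1, 165.0], 'conf': 0.9} [ 0.4788 -0.1861  0.115 ]
side plug_grip {'position': [360.0, 100.6], 'conf': 0.62} [ 0.4817 -0.1974  0.2542]
side plug_collar {'position': [277.4, 414.7], 'conf': 0.97} [0.4576 0.4195 0.2262]
side plug_collar {'position': [392.4, 365.2], 'conf': 0.95} [0.3468 0.3333 0.2262]
side plug_collar {'position': [362.4, 114.5], 'conf': 0.9} [ 0.4759 -0.1963  0.2262]
side plug {'position': [388.2, 393.4], 'conf': 0.88} [0.3469 0.3232 0.1432]
side plug {'position': [357.0, 150.4], 'conf': 0.69} [ 0.4838 -0.1963  0.1432]
side plug {'position': [278.7, 444.7], 'conf': 0.62} [0.4637 0.4175 0.1432]
```

View pics/c2.png

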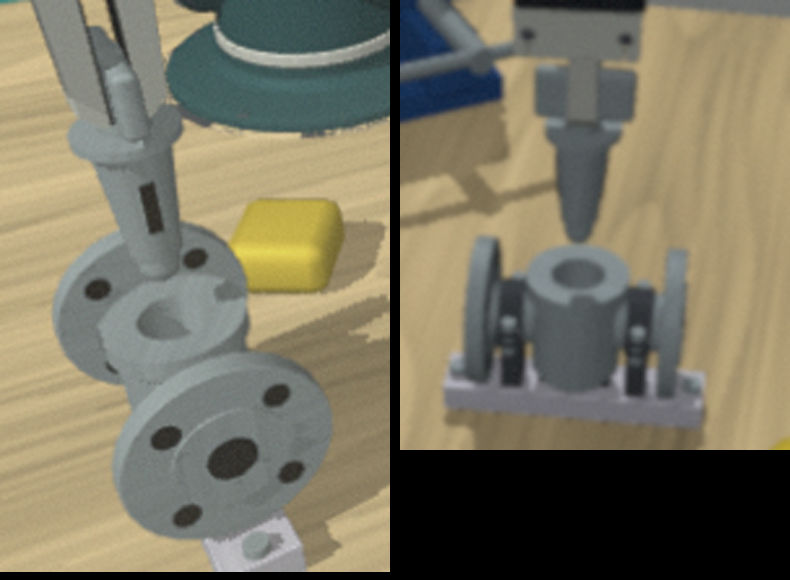

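The plug hangs upright just above the mouth, with no tilt visible in either view. I'll compare the axis columns numerically.

Run:
```python
from h import *
np.set_printoptions(precision=3,suppress=True)
a,Ta,s=cam('scene');b,Tb,_=cam('side'); p=np.array(s['position']); print(p)
for n,i,T,oc,om,on in(('scene',a,Ta,138.3,157.7,None),('side',b,Tb,361.3,359.67,359.7)):
  for dx,dy in((0,0),(.001,0),(0,.001)):
    f=lambda z: proj(i,T,(p[0]+dx,p[1]+dy,z))
    print(n,dx,dy,'collar',f(p[2]-.0235),'mouth',f(.115),'nose',f(p[2]-.105))
  # detected edges by column profile
  g=cv2.cvtColor(i['pixels'],cv2.COLOR_RGB2GRAY).astype(int)
  for z,h in((p[2]-.0235,40),(.115,50),(p[2]-.06,30),(p[2]-.095,30)):
    c=proj(i,T,(p[0],p[1],z)); r=int(round(c[1])); d=np.abs(g[r,int(c[0])-h+2:int(c[0])+h]-g[r,int(c[0])-h:int(c[0])+h-2]); k=np.argsort(d)[::-1][:8]+int(c[0])-h+1
    print('  row',r,'pred',c,'edges',sorted(k))
print('obs scene collar138.3 mouth157.7; side collar361.3 mouth359.67 nose359.7')
```

```text
[ 0.482 -0.204  0.252]
scene 0 0 collar [137.338 212.153] mouth [155.702 285.051] nose [150.934 265.979]
scene 0.001 0 collar [137.479 212.519] mouth [155.849 285.468] nose [151.079 266.384]
scene 0 0.001 collar [138.21  211.965] mouth [156.471 284.832] nose [151.729 265.767]
  row 212 pred [137.338 212.153] edges [np.int64(131), np.int64(132), np.int64(134), np.int64(159), np.int64(160), np.int64(164), np.int64(165), np.int64(171)]
  row 285 pred [155.702 285.051] edges [np.int64(109), np.int64(112), np.int64(113), np.int64(143), np.int64(144), np.int64(183), np.int64(185), np.int64(186)]
  row 237 pred [143.719 237.313] edges [np.int64(128), np.int64(129), np.int64(142), np.int64(143), np.int64(149), np.int64(150), np.int64(157), np.int64(158)]
  row 260 pred [149.388 259.817] edges [np.int64(132), np.int64(133), np.int64(134), np.int64(159), np.int64(160), np.int64(163), np.int64(168), np.int64(177)]
side 0 0 collar [360.162 110.923] mouth [358.287 159.743] nose [358.788 146.707]
side 0.001 0 collar [359.649 110.87 ] mouth [357.813 159.685] nose [358.304 146.65 ]
side 0 0.001 collar [360.069 111.189] mouth [358.2  160.02] nose [358.699 146.982]
  row 111 pred [360.162 110.923] edges [np.int64(334), np.int64(335), np.int64(348), np.int64(354), np.int64(355), np.int64(356), np.int64(367), np.int64(368)]
  row 160 pred [358.287 159.743] edges [np.int64(329), np.int64(330), np.int64(332), np.int64(333), np.int64(334), np.int64(350), np.int64(351), np.int64(368)]
  row 127 pred [359.527 127.464] edges [np.int64(350), np.int64(351), np.int64(352), np.int64(353), np.int64(367), np.int64(368), np.int64(369), np.int64(370)]
  row 143 pred [358.948 142.535] edges [np.int64(352), np.int64(353), np.int64(354), np.int64(355), np.int64(364), np.int64(365), np.int64(366), np.int64(367)]
obs scene collar138.3 mouth157.7; side collar361.3 mouth359.67 nose359.7
```

```bash
cat > fit.py <<'E'
from h import *
from scipy.ndimage import gaussian_filter, map_coordinates
def circ(r,z,n=240):
    t=np.linspace(0,2*np.pi,n,endpoint=False); return np.c_[r*np.cos(t),r*np.sin(t),np.full(n,z)]
def projN(im,T,P):
    K=np.array(im['mtx']); c=(P-T[:3,3])@T[:3,:3]; u=c[:,:2]/c[:,2:]; u=u*(1+im['k1']*(u**2).sum(1))[:,None]
    return u*K[[0,1],[0,1]]+K[:2,2]
def fit(im,T,curves,c0,rng=.008,st=.0004,sig=1.0):
    g=gaussian_filter(cv2.cvtColor(im['pixels'],cv2.COLOR_RGB2GRAY).astype(float),sig); gy,gx=np.gradient(g)
    best=[]; ds=np.arange(-rng,rng+st/2,st); S=np.zeros((len(ds),)*2)
    for i,dx in enumerate(ds):
        for j,dy in enumerate(ds):
            for C in curves:
                q=projN(im,T,C+[c0[0]+dx,c0[1]+dy,0]); t=np.roll(q,-1,0)-np.roll(q,1,0); n=np.c_[-t[:,1],t[:,0]]/np.linalg.norm(t,axis=1)[:,None]
                v=map_coordinates(gx,[q[:,1],q[:,0]],order=1)*n[:,0]+map_coordinates(gy,[q[:,1],q[:,0]],order=1)*n[:,1]
                S[i,j]+=np.minimum(np.abs(v),15).mean()
    i,j=np.unravel_index(S.argmax(),S.shape); return np.array([c0[0]+ds[i],c0[1]+ds[j]]),S.max(),S.mean()
E
python3 - <<'E'
from fit import *
np.set_printoptions(precision=4,suppress=True)
a,Ta,s=cam('scene');b,Tb,_=cam('side'); p=np.array(s['position']); print(p)
V=[circ(.036,.115),circ(.0185,.115)]; C=[circ(.025,p[2]-.026),circ(.025,p[2]-.021)]
Tp=[circ(.019-.0065*k/6.5*1.0,p[2]-.026-.01*k) for k in ()]
for n,i,T in(('scene',a,Ta),('side',b,Tb)):
    print(n,'valve',fit(i,T,V,(.482,-.202)),'collar',fit(i,T,C,p[:2]))
w=dict(arm.get_image('wrist')); w['pixels']=cv2.imread('pics/w4.png')[...,::-1].copy()
W=np.eye(4);W[:3,:3]=R.from_euler('z',-174.589,degrees=True).as_matrix()@np.diag([1,-1,-1]);W[:3,3]=[.5474,-.1973,.2882];T=W@np.array(w['hand_eye'])
print('wrist valve',fit(w,T,V,(.482,-.204)),'collar(top)',fit(w,T,[circ(.025,.2882-.021)],(.5474,-.1983)))
E
```

```text
[ 0.4817 -0.2043  0.2521]
scene valve (array([ 0.4852, -0.2036]), np.float64(14.264254453737845), np.float64(6.975908457189998)) collar (array([ 0.4897, -0.2047]), np.float64(9.610998554415193), np.float64(4.94162320703869))
side valve (array([ 0.48  , -0.2008]), np.float64(20.814485706171112), np.float64(13.021832964786793)) collar (array([ 0.4785, -0.1963]), np.float64(13.125157822605287), np.float64(6.540441577313949))
wrist valve (array([ 0.4832, -0.2056]), np.float64(20.02481289070234), np.float64(5.2747270233021695)) collar(top) (array([ 0.5462, -0.1995]), np.float64(5.537881681645884), np.float64(1.7477126082069134))
```

All three cameras agree: the plug has to move about +2 mm in x and +1 mm in y. I'll correct that and lower to 30 mm above home.

Call:
send_rows --plan '[-0.017, 0.007, 0, 0, -0.017, 0.007, 0, 0, -0.017, 0.007, 0.15, 0, -0.017, 0.007, 0.3, 0, -0.017, 0.007, 0.4, 0]'

```text
time_s: 10.52
position: [0.4834, -0.2031, 0.2026]
tool_rot: [-0.047, 0.999, 0.0, -0.0]
force: [-0.6, 0.1, -7.0]
grip_width: 0.0119
grasp_force: 50.0
```

Call:
send_rows --plan '[0, 0, 0.08, 0, 0, 0, 0.15, 0, 0, 0, 0.2, 0, 0, 0, 0.24, 0, 0, 0, 0.24, 0]'

```text
time_s: 10.93
position: [0.4835, -0.2032, 0.1746]
tool_rot: [-0.047, 0.999, 0.0, -0.0]
force: [-0.3, 0.2, -7.2]
grip_width: 0.0115
grasp_force: 50.0
```

Run:
```python
from fit import *
np.set_printoptions(precision=4,suppress=True)
a,Ta,s=cam('scene');b,Tb,s=cam('side'); w,Tw,s=cam('wrist');p=np.array(s['position']); M=R.from_quat(s['tool_rot']).as_matrix();print(p,s['force'],s['ft_torque'],np.degrees(np.arctan2(M[1,0],M[0,0])))
V=[circ(.036,.115)]; C=[circ(.025,p[2]-.028),circ(.025,p[2]-.023)]
for n,i,T in(('scene',a,Ta),('side',b,Tb)):
    print(n,'valve',fit(i,T,V,(.482,-.202)),'collar',fit(i,T,C,p[:2]))
print('wrist valve',fit(w,Tw,V,(p[0],p[1]-.002)),'collar(top)',fit(w,Tw,[C[1]],(p[0],p[1]-.002)))
save(w,'w5.png')
```

```text
[ 0.4838 -0.2033  0.1757] [ 0.1361 -0.5703 -5.3829] [ 0.055  -0.0256  0.0267] -174.6301926638351
scene valve (array([ 0.4852, -0.2036]), np.float64(6.072474362295954), np.float64(3.0228750145445273)) collar (array([ 0.4858, -0.1953]), np.float64(7.8938465107805325), np.float64(5.790081849660105))
side valve (array([ 0.4788, -0.1988]), np.float64(4.9378570455523185), np.float64(3.4185153084542694)) collar (array([ 0.4806, -0.1953]), np.float64(13.183676671910058), np.float64(6.513608318017149))
wrist valve (array([ 0.483 , -0.2053]), np.float64(5.79163852312618), np.float64(1.477956166543651)) collar(top) (array([ 0.4786, -0.2045]), np.float64(2.9308972554212955), np.float64(1.4559354315779376))
```

View pics/w5.png

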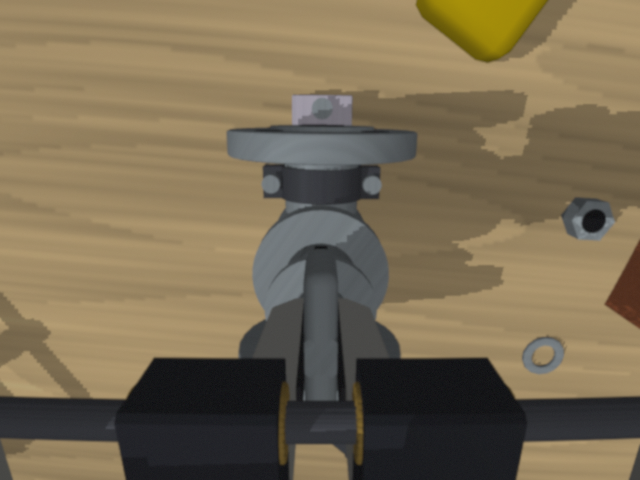

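The plug's tail is in the mouth and centred, with barrel and handle both at column 321 and no contact force. I'll descend gently and watch the side force.

Call:
send_rows --plan '[0, 0, 0.04, 0, 0, 0, 0.08, 0, 0, 0, 0.12, 0, 0, 0, 0.12, 0]'

```text
time_s: 11.42
position: [0.4832, -0.2031, 0.1595]
tool_rot: [-0.047, 0.999, 0.0, -0.001]
force: [-0.8, -0.3, -7.0]
grip_width: 0.0118
grasp_force: 50.0
```

Call:
send_rows --plan '[0, 0, 0.01, 0, 0, 0, 0.02, 0, 0, 0, 0.03, 0, 0, 0, 0.03, 0]'

```text
time_s: 11.75
position: [0.4833, -0.2033, 0.157]
tool_rot: [-0.047, 0.999, -0.0, -0.001]
force: [-4.8, -1.1, -7.4]
grip_width: 0.0119
grasp_force: 50.0
```

Call:
send_rows --plan '[0.005, -0.001, 0, 0, 0.009, -0.002, 0, 0, 0.009, -0.002, 0, 0]'

```text
time_s: 12.0
position: [0.4828, -0.2035, 0.1575]
tool_rot: [-0.047, 0.999, 0.0, 0.001]
force: [-0.3, -0.2, -6.8]
grip_width: 0.0116
grasp_force: 50.0
```

Call:
send_rows --plan '[0, 0, 0.01, 0, 0, 0, 0.02, 0, 0, 0, 0.02, 0]'

```text
time_s: 12.25
position: [0.4826, -0.2035, 0.1546]
tool_rot: [-0.047, 0.999, 0.0, 0.0]
force: [-0.6, -0.2, -6.9]
grip_width: 0.0115
grasp_force: 50.0
```

Call:
send_rows --plan '[0.002, 0, 0.007, 0, 0.002, 0, 0.014, 0, 0.002, 0, 0.02, 0, 0.002, 0, 0.02, 0]'

```text
time_s: 12.58
position: [0.4822, -0.2036, 0.1525]
tool_rot: [-0.047, 0.999, -0.0, -0.0]
force: [-2.9, 0.5, -5.2]
grip_width: 0.0115
grasp_force: 50.0
```

Call:
send_rows --plan '[0, 0, 0.006, 0, 0, 0, 0.012, 0, 0, 0, 0.012, 0]'

```text
time_s: 12.83
position: [0.4823, -0.2037, 0.1516]
tool_rot: [-0.047, 0.999, -0.0, 0.0]
force: [-4.8, 0.6, 2.3]
grip_width: 0.0117
grasp_force: 50.0
```

Call:
send_rows --plan '[0.003, 0, 0, 0, 0.005, 0, 0, 0, 0.005, 0, 0, 0]'

```text
time_s: 13.08
position: [0.482, -0.2037, 0.1516]
tool_rot: [-0.047, 0.999, -0.0, 0.0]
force: [-3.2, 0.4, 5.0]
grip_width: 0.0119
grasp_force: 50.0
```

Call:
send_rows --plan '[0.004, 0, 0, 0, 0.007, 0, 0, 0, 0.007, 0, 0, 0]'

```text
time_s: 13.33
position: [0.4814, -0.2038, 0.1516]
tool_rot: [-0.047, 0.999, -0.0, 0.001]
force: [1.6, 2.1, 5.9]
grip_width: 0.0119
grasp_force: 50.0
```

Call:
send_rows --plan '[-0.002, 0.001, 0, 0, -0.002, 0.001, 0.004, 0, -0.002, 0.001, 0.004, 0]'

```text
time_s: 13.58
position: [0.4816, -0.2038, 0.1513]
tool_rot: [-0.047, 0.999, -0.0, 0.001]
force: [-0.2, 1.1, 7.8]
grip_width: 0.0114
grasp_force: 50.0
```

Call:
send_rows --plan '[0, 0, 0.004, 0, 0, 0, 0.008, 0, 0, 0, 0.008, 0]'

```text
time_s: 13.83
position: [0.4816, -0.2038, 0.1506]
tool_rot: [-0.047, 0.999, -0.0, 0.001]
force: [-0.5, 1.0, 9.4]
grip_width: 0.0117
grasp_force: 50.0
```

Call:
send_rows --plan '[0, 0.001, 0.003, 0, 0, 0.001, 0.006, 0, 0, 0.001, 0.006, 0]'

```text
time_s: 14.08
position: [0.4817, -0.2037, 0.1501]
tool_rot: [-0.047, 0.999, -0.0, 0.001]
force: [-1.0, 0.8, 9.6]
grip_width: 0.0115
grasp_force: 50.0
```

Call:
send_rows --plan '[0, 0, 0.003, 0, 0, 0, 0.006, 0, 0, 0, 0.006, 0]'

```text
time_s: 14.33
position: [0.4817, -0.2037, 0.1493]
tool_rot: [-0.047, 0.999, -0.0, 0.001]
force: [-0.6, 0.5, 9.4]
grip_width: 0.0119
grasp_force: 50.0
```

Call:
send_rows --plan '[0, 0, 0.004, 0, 0, 0, 0.008, 0, 0, 0, 0.008, 0]'

```text
time_s: 14.58
position: [0.4818, -0.2036, 0.1481]
tool_rot: [-0.047, 0.999, -0.0, 0.001]
force: [2.4, 1.6, 5.4]
grip_width: 0.0119
grasp_force: 50.0
```

Call:
send_rows --plan '[0, 0, 0.004, 0, 0, 0, 0.008, 0, 0, 0, 0.008, 0]'

```text
time_s: 14.83
position: [0.4819, -0.2036, 0.1471]
tool_rot: [-0.047, 0.999, -0.0, 0.001]
force: [4.3, 0.7, 6.0]
grip_width: 0.0115
grasp_force: 50.0
```

Call:
send_rows --plan '[-0.003, 0.001, 0, 0, -0.003, 0.001, 0.005, 0, -0.003, 0.001, 0.005, 0]'

```text
time_s: 15.08
position: [0.4821, -0.2036, 0.1463]
tool_rot: [-0.047, 0.999, -0.0, 0.001]
force: [4.4, 0.2, 5.0]
grip_width: 0.0119
grasp_force: 50.0
```

Call:
send_rows --plan '[-0.001, 0, 0.003, 0, -0.001, 0, 0.006, 0, -0.001, 0, 0.006, 0]'

```text
time_s: 15.33
position: [0.4822, -0.2036, 0.1459]
tool_rot: [-0.047, 0.999, -0.001, 0.001]
force: [2.0, 0.1, 9.9]
grip_width: 0.0115
grasp_force: 50.0
```

Call:
send_rows --plan '[-0.002, 0, 0.003, 0, -0.002, 0, 0.005, 0, -0.002, 0, 0.005, 0]'

```text
time_s: 15.58
position: [0.4823, -0.2036, 0.1457]
tool_rot: [-0.047, 0.999, -0.001, 0.001]
force: [-2.0, 2.2, 14.5]
grip_width: 0.0116
grasp_force: 50.0
```

Call:
send_rows --plan '[0, 0, 0.002, 0, 0, 0, 0.004, 0, 0, 0, 0.004, 0]'

```text
time_s: 15.83
position: [0.4823, -0.2035, 0.1457]
tool_rot: [-0.047, 0.999, -0.001, 0.001]
force: [-4.6, 2.2, 18.3]
grip_width: 0.0117
grasp_force: 50.0
```

Call:
send_rows --plan '[0.003, 0.002, 0, 0, 0.003, 0.002, 0.003, 0, 0.003, 0.002, 0.006, 0, 0.003, 0.002, 0.006, 0]'

```text
time_s: 16.17
position: [0.4824, -0.2035, 0.1456]
tool_rot: [-0.047, 0.999, -0.001, 0.002]
force: [-1.6, 1.5, 22.4]
grip_width: 0.0117
grasp_force: 50.0
```

Run:
```python
from h import *
s=arm.get_state();print(s['position'],s['force'],s['ft_torque'],(R.from_quat(s['tool_rot']).as_matrix()))
```

```text
[ 0.48235988 -0.20354997  0.14560778] [-1.57473589  1.54025683 22.3955814 ] [0.46123978 1.1826778  0.00322965] [[-0.99560367 -0.09361243  0.00316797]
 [-0.09361799  0.99560681 -0.00165577]
 [-0.00299905 -0.00194507 -0.99999361]]
```

Call:
send_rows --plan '[0.001, 0, 0.003, 0, 0.001, 0, 0.003, 0, 0.001, 0, 0.003, 0, 0.001, 0, 0.003, 0]'

```text
time_s: 16.5
position: [0.4823, -0.2036, 0.1455]
tool_rot: [-0.047, 0.999, -0.001, 0.002]
force: [-3.0, 2.1, 24.7]
grip_width: 0.0117
grasp_force: 50.0
```

Call:
send_rows --plan '[0, 0, -0.01, 0, 0, 0, -0.017, 0, 0, 0, -0.024, 0, 0, 0, -0.024, 0]'

```text
time_s: 16.83
position: [0.4822, -0.2035, 0.1456]
tool_rot: [-0.047, 0.999, -0.001, 0.001]
force: [11.0, -3.6, -3.1]
grip_width: 0.0117
grasp_force: 50.0
```

Call:
send_rows --plan '[0, 0, 0, 0, 0, 0, 0, 0, 0, 0, 0, 0, 0, 0, 0, 0]' --claw 0.4

```text
time_s: 17.17
position: [0.4812, -0.2031, 0.1455]
tool_rot: [-0.047, 0.999, 0.0, -0.0]
force: [0.8, -0.1, -0.8]
grip_width: 0.0273
grasp_force: 0.0
```

Run:
```python
from fit import *
np.set_printoptions(precision=4,suppress=True)
for _ in range(3): cam('wrist')
s=arm.get_state();M=R.from_quat(s['tool_rot']).as_matrix();print(s['position'],s['force'],s['ft_torque'],s['grip_width'],np.degrees(np.arctan2(M[1,0],M[0,0])),M[:,2])
b,Tb,_=cam('side'); x0=(.4816,-.2)
for n in np.arange(.142,.154,.001): print(round(n,3),fit(b,Tb,[circ(.025,n-.028),circ(.025,n-.023)],x0,.003,.0005))
```

```text
[ 0.4813 -0.2031  0.1456] [-0.4129 -0.1488 -0.189 ] [ 0.0512 -0.0146 -0.0112] 0.027443756748397746 -174.6292748173829 [-0.0002  0.0001 -1.    ]
0.142 (array([ 0.4791, -0.197 ]), np.float64(7.601768639377253), np.float64(5.784214834019307))
0.143 (array([ 0.4791, -0.197 ]), np.float64(7.465667287953593), np.float64(5.575081129578073))
0.144 (array([ 0.4791, -0.197 ]), np.float64(7.2580218017395985), np.float64(5.336916989604498))
0.145 (array([ 0.4786, -0.197 ]), np.float64(6.988956085232717), np.float64(5.066518197654234))
0.146 (array([ 0.4786, -0.197 ]), np.float64(6.615018958218082), np.float64(4.775112886612846))
0.147 (array([ 0.4791, -0.197 ]), np.float64(6.216264959545529), np.float64(4.491268331277242))
0.148 (array([ 0.4791, -0.197 ]), np.float64(5.76584584589747), np.float64(4.240248813298332))
0.149 (array([ 0.4791, -0.197 ]), np.float64(5.236261172542979), np.float64(4.034742790915411))
0.15 (array([ 0.4791, -0.197 ]), np.float64(4.6798181153371905), np.float64(3.870212121939731))
0.151 (array([ 0.4791, -0.197 ]), np.float64(4.196868635870861), np.float64(3.746273212141105))
0.152 (array([ 0.4846, -0.203 ]), np.float64(4.602980565185995), np.float64(3.66849371857937))
0.153 (array([ 0.4846, -0.203 ]), np.float64(5.144021712578336), np.float64(3.6756353963613537))
0.154 (array([ 0.4846, -0.203 ]), np.float64(5.625768936875822), np.float64(3.7926773912867566))
```

Bedded at 24.7 N with the height steady at 0.1455. I'll re-centre the tool over where the plug now sits, regrip without side load, and bed again before the swing.

Call:
send_rows --plan '[-0.007, -0.004, 0, 0, -0.007, -0.004, 0, 0, -0.007, -0.004, 0, 0]'

```text
time_s: 17.62
position: [0.4823, -0.2035, 0.1457]
tool_rot: [-0.047, 0.999, -0.0, -0.0]
force: [0.0, 0.2, 0.1]
grip_width: 0.0278
grasp_force: 0.0
```

Call:
send_rows --plan '[0, 0, 0, 0, 0, 0, 0, 0, 0, 0, 0, 0, 0, 0, 0, 0, 0, 0, 0, 0]' --claw 1 --newtons 10

```text
time_s: 18.03
position: [0.4822, -0.2035, 0.1457]
tool_rot: [-0.047, 0.999, -0.0, -0.0]
force: [0.2, -0.9, -0.8]
grip_width: 0.0118
grasp_force: 10.0
```

Call:
send_rows --plan '[0, 0, 0, 0, 0, 0, 0, 0, 0, 0, 0, 0]' --newtons 50

```text
time_s: 18.28
position: [0.4822, -0.2035, 0.1457]
tool_rot: [-0.047, 0.999, -0.0, 0.0]
force: [0.1, -1.7, -0.7]
grip_width: 0.0119
grasp_force: 50.0
```

Run:
```python
from h import *
s=arm.get_state();M=R.from_quat(s['tool_rot']).as_matrix();print(s['position'],s['force'],s['ft_torque'],np.degrees(np.arctan2(M[1,0],M[0,0])),s['q'])
```

```text
[ 0.4822247  -0.20353187  0.1456962 ] [ 0.14605901 -1.6957488  -0.68689588] [-0.19975006 -0.02302363 -0.05210617] -174.63163748213586 [-4.48101019e-01 -1.80108901e-01  1.87707860e+00 -3.98918028e-05
  1.44455317e+00 -2.11258792e+00]
```

Call:
send_rows --plan '[0, 0, 0.005, 0, 0, 0, 0.01, 0, 0, 0, 0.015, 0, 0, 0, 0.018, 0, 0, 0, 0.018, 0]'

```text
time_s: 18.7
position: [0.4823, -0.2036, 0.1456]
tool_rot: [-0.047, 0.999, -0.0, 0.0]
force: [-10.1, 3.7, 21.4]
grip_width: 0.0118
grasp_force: 50.0
```

Call:
send_rows --plan '[0.008, 0.003, 0, 0, 0.008, 0.003, 0.003, 0, 0.008, 0.003, 0.003, 0, 0.008, 0.003, 0.003, 0]'

```text
time_s: 19.03
position: [0.4822, -0.2036, 0.1456]
tool_rot: [-0.047, 0.999, -0.001, 0.002]
force: [-0.7, 1.3, 18.7]
grip_width: 0.0119
grasp_force: 50.0
```

Call:
send_rows --plan '[0, 0, 0.003, 0, 0.001, 0.001, 0.006, 0, 0.001, 0.001, 0.006, 0, 0.001, 0.001, 0.006, 0]'

```text
time_s: 19.37
position: [0.4822, -0.2036, 0.1456]
tool_rot: [-0.047, 0.999, -0.001, 0.002]
force: [-2.4, 1.6, 25.3]
grip_width: 0.0116
grasp_force: 50.0
```

Bedded at 25.3 N. I'll unload to neutral, then swing +40°, −80° and +40°.

Call:
send_rows --plan '[-0.003, -0.001, -0.01, 0, -0.006, -0.003, -0.017, 0, -0.009, -0.004, -0.024, 0, -0.009, -0.004, -0.024, 0]'

```text
time_s: 19.7
position: [0.4822, -0.2036, 0.1456]
tool_rot: [-0.047, 0.999, -0.0, 0.0]
force: [-2.3, 0.7, 5.7]
grip_width: 0.012
grasp_force: 50.0
```

Call:
send_rows --plan '[0, 0, 0, 0.04, 0, 0, 0, 0.08, 0, 0, 0, 0.12, 0, 0, 0, 0.16]'

```text
time_s: 20.03
position: [0.4823, -0.2036, 0.1456]
tool_rot: [0.08, 0.997, -0.0, 0.0]
force: [-2.4, -0.4, 5.6]
grip_width: 0.012
grasp_force: 50.1
```

Call:
send_rows --plan '[0, 0, 0, 0.07, 0, 0, 0, 0.14, 0, 0, 0, 0.21, 0, 0, 0, 0.29, 0, 0, 0, 0.29]'

```text
time_s: 20.45
position: [0.4822, -0.2037, 0.1457]
tool_rot: [0.306, 0.952, -0.0, 0.0]
force: [-2.7, -1.6, 5.7]
grip_width: 0.012
grasp_force: 50.0
```

Call:
send_rows --plan '[0, 0, 0, -0.07, 0, 0, 0, -0.14, 0, 0, 0, -0.21, 0, 0, 0, -0.28, 0, 0, 0, -0.35]'

```text
time_s: 20.87
position: [0.4823, -0.2036, 0.1456]
tool_rot: [0.029, 1.0, -0.0, 0.0]
force: [-2.1, -0.4, 5.9]
grip_width: 0.0119
grasp_force: 50.1
```

Run:
```python
from h import *
s=arm.get_state();M=R.from_quat(s['tool_rot']).as_matrix();print(s['position'],s['force'],s['ft_torque'],np.degrees(np.arctan2(M[1,0],M[0,0])),s['q'][5])
```

```text
[ 0.4822581  -0.20359001  0.1456448 ] [-2.10273631 -0.42943016  5.86026629] [-0.00610802  0.40555233 -0.38310059] 176.65974391772298 -1.960659879382327
```

Call:
send_rows --plan '[0, 0, 0, -0.07, 0, 0, 0, -0.14, 0, 0, 0, -0.21, 0, 0, 0, -0.28, 0, 0, 0, -0.35]'

```text
time_s: 21.28
position: [0.4822, -0.2035, 0.1456]
tool_rot: [-0.243, 0.97, 0.0, 0.0]
force: [-2.6, 1.8, 6.3]
grip_width: 0.0117
grasp_force: 50.1
```

Call:
send_rows --plan '[0, 0, 0, -0.07, 0, 0, 0, -0.14, 0, 0, 0, -0.21, 0, 0, 0, -0.21, 0, 0, 0, -0.21]'

```text
time_s: 21.7
position: [0.4822, -0.2035, 0.1456]
tool_rot: [-0.397, 0.918, 0.0, -0.0]
force: [-3.4, 0.5, 6.0]
grip_width: 0.0118
grasp_force: 50.1
```

Call:
send_rows --plan '[0, 0, 0, 0.07, 0, 0, 0, 0.14, 0, 0, 0, 0.21, 0, 0, 0, 0.28, 0, 0, 0, 0.35]'

```text
time_s: 22.12
position: [0.4822, -0.2035, 0.1456]
tool_rot: [-0.13, 0.991, -0.0, 0.0]
force: [-2.0, 0.5, 6.0]
grip_width: 0.0117
grasp_force: 50.1
```

Call:
send_rows --plan '[0, 0, 0, 0.06, 0, 0, 0, 0.11, 0, 0, 0, 0.11, 0, 0, 0, 0.11]'

```text
time_s: 22.45
position: [0.4822, -0.2036, 0.1456]
tool_rot: [-0.046, 0.999, -0.0, 0.0]
force: [-2.1, -1.1, 5.2]
grip_width: 0.0117
grasp_force: 50.0
```

Run:
```python
from h import *
s=arm.get_state();M=R.from_quat(s['tool_rot']).as_matrix();print(s['position'],s['force'],s['ft_torque'],np.degrees(np.arctan2(M[1,0],M[0,0])),s['q'][5])
```

```text
[ 0.48223338 -0.20356186  0.1456054 ] [-2.07389004 -1.09496893  5.19688685] [-0.01913172  0.4030005  -0.32053028] -174.67346330203512 -2.1118780246464683
```

Swing done: +41° and −41°, back to −174.7°, with height unchanged at 0.1456. Now I'll unload, release and withdraw.

Call:
send_rows --plan '[0, 0, -0.003, 0, 0, 0, -0.003, 0, 0, 0, -0.003, 0]'

```text
time_s: 22.7
position: [0.4822, -0.2035, 0.1456]
tool_rot: [-0.047, 0.999, -0.0, 0.0]
force: [-0.3, -0.3, 2.4]
grip_width: 0.0119
grasp_force: 50.0
```

Call:
send_rows --plan '[0, 0, 0, 0, 0, 0, 0, 0, 0, 0, 0, 0, 0, 0, 0, 0, 0, 0, 0, 0]' --claw 0.2

```text
time_s: 23.12
position: [0.4821, -0.2034, 0.1455]
tool_rot: [-0.047, 0.999, 0.0, -0.0]
force: [0.0, 0.7, -0.1]
grip_width: 0.0366
grasp_force: 0.0
```

Call:
send_rows --plan '[0, 0, -0.1, 0, 0, 0, -0.3, 0, 0, 0, -0.6, 0, 0, 0, -0.8, 0, 0, 0, -1, 0]'

```text
time_s: 23.53
position: [0.4822, -0.2035, 0.2685]
tool_rot: [-0.047, 0.999, -0.0, 0.001]
force: [0.6, -0.4, -0.3]
grip_width: 0.0372
grasp_force: 0.0
```

Run:
```python
from fit import *
np.set_printoptions(precision=4,suppress=True)
for _ in range(3): cam('wrist')
w,T,s=cam('wrist');M=R.from_quat(s['tool_rot']).as_matrix();print(s['position'],s['force'],s['grip_width'],np.degrees(np.arctan2(M[1,0],M[0,0])))
def seg(L,W,z,a,off=0):
    t=np.linspace(-1,1,60);c,n=np.cos(a),np.sin(a);out=[]
    for sy in(-W,W):
        X=np.c_[t*L+off,np.full(60,sy)]; out.append(np.c_[X@np.array([[c,n],[-n,c]]),np.full(60,z)])
    return out
def best(mk,c0,angs):
    r=[(fit(w,T,mk(np.radians(a)),c0,.0025,.0005)[1:2]+(a,)) for a in angs]; return max(r)
A=np.arange(-2,14,.5)
print('handle',best(lambda a:seg(.03,.006,.1625,a),(s['position'][0],s['position'][1]-.002),A))
print('pos per height:')
for z in(.1605,.1625,.1645): print(z,fit(w,T,seg(.03,.006,z,np.radians(5.4)),(s['position'][0],s['position'][1]-.002),.004,.0005))
# flange inner face edges: tops as lines perpendicular to pipe
def fl(a):
    t=np.linspace(-.03,.03,60);o=[]
    for x in(.06,.074,-.06,-.074):
        h=.078-.0+np.sqrt(.0525**2-t**2); X=np.c_[np.full(60,x),t]; c,n=np.cos(a),np.sin(a); o.append(np.c_[X@np.array([[c,n],[-n,c]]),h])
    return o
print('pipe',best(fl,(.4825,-.2055),A))
print(arm.mark_of('plug_grip','side')[:3])
```

```text
[ 0.4826 -0.2037  0.2683] [-0.5553 -0.3868 -0.7777] 0.03720686437751359 -174.62691125505
handle (np.float64(9.145416246275484), np.float64(8.5))
pos per height:
0.1605 (array([ 0.4796, -0.2057]), np.float64(8.195212768370872), np.float64(6.5201872928987745))
0.1625 (array([ 0.4791, -0.2057]), np.float64(8.24149696471219), np.float64(6.457849281433201))
0.1645 (array([ 0.4791, -0.2057]), np.float64(8.20033939706661), np.float64(6.383460435446335))
pipe (np.float64(31.34825755454591), np.float64(7.0))
[{'position': [397.0, 354.2], 'conf': 0.88}, {'position': [276.2, 407.4], 'conf': 0.82}, {'position': [359.2, 149.3], 'conf': 0.62}]
```

Run:
```python
from fit import *
w=dict(arm.get_image('wrist')); w['pixels']=cv2.imread('pics/w4.png')[...,::-1].copy()
W=np.eye(4);W[:3,:3]=R.from_euler('z',-174.589,degrees=True).as_matrix()@np.diag([1,-1,-1]);W[:3,3]=[.5474,-.1973,.2882];T=W@np.array(w['hand_eye'])
b,Tb,_=cam('side')
def fl(a):
    t=np.linspace(-.03,.03,60);o=[]
    for x in(.06,.074,-.06,-.074):
        h=.078+np.sqrt(.0525**2-t**2); X=np.c_[np.full(60,x),t]; c,n=np.cos(a),np.sin(a); o.append(np.c_[X@np.array([[c,n],[-n,c]]),h])
    return o
for n,i,TT,c0 in(('w4',w,T,(.4832,-.2056)),('side',b,Tb,(.480,-.2008))):
    print(n,sorted([(round(fit(i,TT,fl(np.radians(a)),c0,.002,.0005)[1],2),a) for a in np.arange(1,11,.5)])[::-1][:5])
```

```text
w4 [(np.float64(35.54), np.float64(5.0)), (np.float64(35.51), np.float64(5.5)), (np.float64(35.39), np.float64(4.5)), (np.float64(35.38), np.float64(6.0)), (np.float64(35.09), np.float64(6.5))]
side [(np.float64(31.79), np.float64(7.5)), (np.float64(31.75), np.float64(8.5)), (np.float64(31.75), np.float64(8.0)), (np.float64(31.75), np.float64(7.0)), (np.float64(31.63), np.float64(9.0))]
```

The pipe is at 5–6° and the handle at 5.4°. The grip point sits 30.4 mm above the mouth, so the plug is fully home. Handing in.

```bash
python3 -c "
from bench import arm
print(arm.close_job())"
```

```text
the job is handed in; nothing more can be done
None
```

The larger steel plug is fully home in the valve body: bedded at about 25 N, swung 41° each way and back, left in line with the pipe (to about 1°) and released, and the job is handed in. I steered clear of the smaller plug, nut and washer but took no final picture of them.

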